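# Dump two bottles with the trip bucket and start the next batch

### The arm

A 6-joint arm with a two-finger parallel gripper is mounted at the origin on a cart in front of the work surface, level with it; the furniture and walls round the work are solid. World frame = base frame: x ahead of the robot, y to its left, z up, the work surface at z = 0. Lengths are in m, angles in degrees, forces in N, time in s.
With the tool pointing down it reaches from about 0.25 to 0.725 m from the base axis. Payload 9.7 kg.
Tool frame: the origin (TCP) lies midway between the tips of the shut fingers; the grasp point (between the pads) lies 19 mm behind it; z points along the fingers, y is the line along which they close (so a half turn about z gives the same grasp; the last joint's range is limited). The gripper opens to 85 mm and grips with 20 to 120 N. Pads are 22 mm wide; open, the fingers measure 114 mm over their backs; the gripper's body (76 mm by 85 mm) begins 54 mm behind the grasp point. The pads swing forward as they close: fully open they stand 13 mm farther back than shut.
Start: joints at [-65.031, 4.979, 10.078, 95.1, 0, 90], TCP at [0.232, -0.499, 0.231] pointing down, gripper open.
Joint ranges: [-179.16, 179.16], [-48.56, 103.87], [-65.8, 70.77], [-126.05, 130.52], [-82.76, 87.17], [-180, 180]. Speed limits (degrees/s): [127.2, 127.2, 147.25, 180, 180, 180].

### API

Orientations are given as [roll, pitch, yaw] about the fixed x, y, z axes, in that order (R = Rz(yaw) Ry(pitch) Rx(roll)).
In Python, from workcell import bot gives the robot as it stands.
- The arm moves only by the shell command python3 -m crank 'ROWS' [FORCE]. ROWS is JSON, a list of rows, each an object with "gripper": the finger opening in mm, from 0 to 85.4; "travel": the shift along the tool's x, y, z in mm, a list of three; "twist": the turn, a rotation vector about the tool's x, y, z in rad, a list of three. In form: [{"gripper": gripper, "travel": [tx, ty, tz], "twist": [rx, ry, rz]}, ...]. A call has 1 to 12 rows; each row shifts and turns the commanded pose from where the row before left it, along the tool's axes as they then stand; what a row does not reach is not made up. A row lasts 1/8 s, in which the tool goes at most 62.5 mm and 10.7 degrees, less where a joint would pass 70% of its speed; a pose out of reach is approached as far as the arm can. A call is refused whole if a number of a shift passes 62.5 or a number of a turn 0.188, either way. A call with a gripper value outside its range is refused whole. The fingers move at their own pace and stop on an object; FORCE is the grip in N (left out, the last holds). Time passes only in rows, so rows that do not move let the fingers close. It gives the time, the measured TCP pose, the force, the opening and the grip force at its end, in the units of the state.
- bot.get_obs(): the state, without advancing time (a new reading comes with each control period).
- bot.camera(name): name is "scene" or "top" or "wrist"; returns the picture (384x512x3 uint8, red, green, blue); there is no depth.
- bot.calibration(name): a dict with "vfov" (degrees; the focal length in pixels is half the picture's height over the tangent of half this angle, whatever the lens; pixels are square), "cx", "cy" (the principal point, pixels), "camera_from_world" (4x4, takes a point from world to camera coordinates). Camera axes: x right, y down, z forward; pixel columns grow to the right and rows downward; lengths in m; the calibration is good to about 2 mm. The wrist camera is an equidistant fisheye: a pixel r from the principal point sees the ray r / f radians off the axis. A picture is of the moment at which its call begins: read the wrist's pose just before it. calibration takes no time and is no camera call; for the wrist camera it gives the pose at the moment of the call.
- bot.job_done(): hands the job in; it is judged then, once.
The state is a dict: "time": time; "q": joint angles; "qd": joint speeds; "joint_efforts": joint torques, N m; "ee_pos": TCP position; "tcp_rot": TCP orientation; "wrist_force": force on the tool from outside, world axes, zero at the start; "torque": the same for the moment, N m; "opening": finger opening in m; "grasp_force": force on a finger pad.
Only numpy, scipy, OpenCV 4.12 (cv2) and the standard library are available. Lean on these libraries where they do the work, as an engineer would, in place of code of your own. Each camera call takes 0.05 s, during which the arm holds its last target. There are 200 camera calls.

### The job

Discard the three white bottles that stand nearest to the yellow trip bucket (not the one by the tip boxes) with it: stand two of them in it side by side, gently and one after the other, so that their weight alone, not your hand, trips it and dumps them into the tray below. Then push the tipped bucket back upright by its bar at the rear, let go, and stand the third bottle in it as the start of the next batch, leaving the bucket upright and the other things on the bench undisturbed.

Things in the scene. Friction and masses are not known exactly. Their poses are not given: they have to be found in the camera images.
- bottle_0_mid (a point): White plastic reagent bottle with a white screw cap, about 140 g, 45 mm (its x) by 62 mm (its y) and 109 mm tall, standing on the worktop at the start. The point is its centre, 54.5 mm above its underside; z is up along the bottle. The straight body reaches to about 70 mm above the underside, then narrows to the cap (30 mm across, top 20 mm). Grasp the body across its x (45 mm).
- bottle_1_mid (a point): White plastic reagent bottle with a white screw cap, about 140 g, 45 mm (its x) by 62 mm (its y) and 109 mm tall, standing on the worktop at the start. The point is its centre, 54.5 mm above its underside; z is up along the bottle. The straight body reaches to about 70 mm above the underside, then narrows to the cap (30 mm across, top 20 mm). Grasp the body across its x (45 mm).
- bottle_2_mid (a point): White plastic reagent bottle with a white screw cap, about 140 g, 45 mm (its x) by 62 mm (its y) and 109 mm tall, standing on the worktop at the start. The point is its centre, 54.5 mm above its underside; z is up along the bottle. The straight body reaches to about 70 mm above the underside, then narrows to the cap (30 mm across, top 20 mm). Grasp the body across its x (45 mm).
- bucket_floor (a point): Yellow sheet-metal trip bucket, hinged on a fixed blue stand. Point: middle of the top of its flat floor (205 mm up when upright); turns with the bucket. x runs along the hinge, y towards the dumping side. Inside 165 mm along x, floor 65 mm along y. Two bottles stand side by side at x about +-38 mm, y 0, bottle y along bucket x. Bottle nearly touching the floor (5 mm or less) before release.
- bucket_lip (a point): Middle of the bucket's dumping edge, 77.5 mm to +y and 45 mm above the floor point; the lip rises from the floor at 45 degrees to it. Rear wall (at y -32 from the floor's middle): upright, 60 mm above the floor; side walls at x +-84 mm: 58 mm above the floor. Axes as the bucket's.
- reset_bar (a point): Middle of the bucket's grip bar: black sleeve 16 mm thick, 90 mm long along the bucket's x, on two rods 100 mm behind the hinge line. Upright, it lies level with the hinge on the -y side; fully tipped it stands 28 mm to the +y side of the hinge line and 96 mm above it. Pushing it from there to -y and down the arc (about 3 N), most of the way to level, rights it. Axes as the bucket's.
- counterweight (a point): Middle of the bucket's dark steel counterweight, a roller 32 mm thick and 130 mm long along the bucket's x, fixed to the bucket between grip bar and rear wall; upright it lies 39 mm behind and 16 mm above the hinge line. Do not press on it while loading. When the bucket trips, the roller and the grip bar swing up over the hinge line (bar up to 100 mm above it): raise the gripper out of the way soon after letting go.
- bucket (a joint): Tilt of the bucket, rad: 0 upright on its stop, 1.85 fully tipped (106 degrees), dumping to +y. The counterweight holds it upright empty or with one bottle; with two it trips by itself and takes about 1 to 3 s to go over (damped). Tipped, it stays so until pushed back; below about 0.4 rad it falls upright alone. Dropping a bottle in from 2 cm or more, or pressing on the bucket, can trip it early.
- hinge (a point): Fixed point of the stand on the hinge line, midway between the cheeks, 200 mm above the worktop; x along the hinge, y towards the dumping side, z up. The blue cheeks stand 102 to 114 mm from it along x, 50 mm wide in y, tops 219 mm above the worktop; hinge discs outside them reach x +-124 mm.
- tray (a point): Fixed tray of the stand, under and beside the bucket: 260 mm along x, 345 mm along y, blue walls 33 mm (rear), 53 mm (sides), 73 mm (far end) above the worktop. Point: on its floor, 6 mm above the worktop, 140 mm to +y from below the hinge; walls at y -198 and +145 mm from it. Axes as the hinge's.
- timer: White digital timer, 39 x 68 x 62 mm, a bystander; origin under its centre.
- dropper: Brown dropper bottle, 35 mm across, 106 mm tall, a bystander; origin under its centre.
- petri: Petri dish with lid, 64 mm across, 15 mm tall, a bystander; origin under its centre.
There are look-alikes about, which are no part of the job. What is shaped like the part that bears bottle_1_mid but orange or purple is not meant. Leave any turquoise look-alike of the part that bears bottle_0_mid alone.

How it is judged (in metres and radians):
On the way, in this order (a step that is already met when the one before it is completed fails the run):
1. one bottle stands released in the upright bucket (value of joint bucket below 0.05 rad and contact force between the arm and bucket below 0.2 N and ((x of bottle_0_mid in the frame of bucket_floor between -0.075 and 0.075 m and y of bottle_0_mid in the frame of bucket_floor between -0.03 and 0.05 m and z of bottle_0_mid in the frame of bucket_floor between 0.045 and 0.075 m and angle between bottle_0_mid's own z axis and vertical below 0.2 rad and linear speed of bottle_0 below 0.05 m/s and contact force between the arm and bottle_0 below 0.2 N) or (x of bottle_1_mid in the frame of bucket_floor between -0.075 and 0.075 m and y of bottle_1_mid in the frame of bucket_floor between -0.03 and 0.05 m and z of bottle_1_mid in the frame of bucket_floor between 0.045 and 0.075 m and angle between bottle_1_mid's own z axis and vertical below 0.2 rad and linear speed of bottle_1 below 0.05 m/s and contact force between the arm and bottle_1 below 0.2 N) or (x of bottle_2_mid in the frame of bucket_floor between -0.075 and 0.075 m and y of bottle_2_mid in the frame of bucket_floor between -0.03 and 0.05 m and z of bottle_2_mid in the frame of bucket_floor between 0.045 and 0.075 m and angle between bottle_2_mid's own z axis and vertical below 0.2 rad and linear speed of bottle_2 below 0.05 m/s and contact force between the arm and bottle_2 below 0.2 N))), for 0.2 s.
2. the bucket tips with two bottles in it while the robot does not touch the bucket (value of joint bucket between 0.3 and 0.9 rad and contact force between the arm and bucket below 0.5 N and (((x of bottle_0_mid in the frame of bucket_floor between -0.085 and 0.085 m and y of bottle_0_mid in the frame of bucket_floor between -0.05 and 0.09 m and z of bottle_0_mid in the frame of bucket_floor between 0 and 0.1 m) and (x of bottle_1_mid in the frame of bucket_floor between -0.085 and 0.085 m and y of bottle_1_mid in the frame of bucket_floor between -0.05 and 0.09 m and z of bottle_1_mid in the frame of bucket_floor between 0 and 0.1 m)) or ((x of bottle_0_mid in the frame of bucket_floor between -0.085 and 0.085 m and y of bottle_0_mid in the frame of bucket_floor between -0.05 and 0.09 m and z of bottle_0_mid in the frame of bucket_floor between 0 and 0.1 m) and (x of bottle_2_mid in the frame of bucket_floor between -0.085 and 0.085 m and y of bottle_2_mid in the frame of bucket_floor between -0.05 and 0.09 m and z of bottle_2_mid in the frame of bucket_floor between 0 and 0.1 m)) or ((x of bottle_1_mid in the frame of bucket_floor between -0.085 and 0.085 m and y of bottle_1_mid in the frame of bucket_floor between -0.05 and 0.09 m and z of bottle_1_mid in the frame of bucket_floor between 0 and 0.1 m) and (x of bottle_2_mid in the frame of bucket_floor between -0.085 and 0.085 m and y of bottle_2_mid in the frame of bucket_floor between -0.05 and 0.09 m and z of bottle_2_mid in the frame of bucket_floor between 0 and 0.1 m)))).
3. two bottles lie in the tray below ((((x of bottle_0_mid in the frame of tray between -0.135 and 0.135 m and y of bottle_0_mid in the frame of tray between -0.2 and 0.15 m and z of bottle_0_mid in the frame of tray between 0 and 0.085 m and linear speed of bottle_0 below 0.3 m/s) and (x of bottle_1_mid in the frame of tray between -0.135 and 0.135 m and y of bottle_1_mid in the frame of tray between -0.2 and 0.15 m and z of bottle_1_mid in the frame of tray between 0 and 0.085 m and linear speed of bottle_1 below 0.3 m/s)) or ((x of bottle_0_mid in the frame of tray between -0.135 and 0.135 m and y of bottle_0_mid in the frame of tray between -0.2 and 0.15 m and z of bottle_0_mid in the frame of tray between 0 and 0.085 m and linear speed of bottle_0 below 0.3 m/s) and (x of bottle_2_mid in the frame of tray between -0.135 and 0.135 m and y of bottle_2_mid in the frame of tray between -0.2 and 0.15 m and z of bottle_2_mid in the frame of tray between 0 and 0.085 m and linear speed of bottle_2 below 0.3 m/s)) or ((x of bottle_1_mid in the frame of tray between -0.135 and 0.135 m and y of bottle_1_mid in the frame of tray between -0.2 and 0.15 m and z of bottle_1_mid in the frame of tray between 0 and 0.085 m and linear speed of bottle_1 below 0.3 m/s) and (x of bottle_2_mid in the frame of tray between -0.135 and 0.135 m and y of bottle_2_mid in the frame of tray between -0.2 and 0.15 m and z of bottle_2_mid in the frame of tray between 0 and 0.085 m and linear speed of bottle_2 below 0.3 m/s)))), for 0.2 s.
4. the empty bucket is back upright on its stop and let go (value of joint bucket below 0.05 rad and contact force between the arm and bucket below 0.2 N and not (x of bottle_0_mid in the frame of bucket_floor between -0.085 and 0.085 m and y of bottle_0_mid in the frame of bucket_floor between -0.05 and 0.09 m and z of bottle_0_mid in the frame of bucket_floor between 0 and 0.1 m) and not (x of bottle_1_mid in the frame of bucket_floor between -0.085 and 0.085 m and y of bottle_1_mid in the frame of bucket_floor between -0.05 and 0.09 m and z of bottle_1_mid in the frame of bucket_floor between 0 and 0.1 m) and not (x of bottle_2_mid in the frame of bucket_floor between -0.085 and 0.085 m and y of bottle_2_mid in the frame of bucket_floor between -0.05 and 0.09 m and z of bottle_2_mid in the frame of bucket_floor between 0 and 0.1 m)), for 0.2 s.
At the end, for the whole second after the job is handed in: Bucket upright (under 0.05 rad) and still, one bottle standing in it (tilt under 0.2 rad, centre 45 to 75 mm above the floor, within 75 mm of the middle along x, -30 to 50 mm along y); the other two at rest in the tray (centres inside its walls, under 85 mm above its floor) (value of joint bucket below 0.05 rad and contact force between the arm and bucket below 0.2 N and velocity of joint bucket below 0.1 rad/s and (((x of bottle_0_mid in the frame of bucket_floor between -0.075 and 0.075 m and y of bottle_0_mid in the frame of bucket_floor between -0.03 and 0.05 m and z of bottle_0_mid in the frame of bucket_floor between 0.045 and 0.075 m and angle between bottle_0_mid's own z axis and vertical below 0.2 rad and linear speed of bottle_0 below 0.05 m/s and contact force between the arm and bottle_0 below 0.2 N) and (x of bottle_1_mid in the frame of tray between -0.135 and 0.135 m and y of bottle_1_mid in the frame of tray between -0.2 and 0.15 m and z of bottle_1_mid in the frame of tray between 0 and 0.085 m and linear speed of bottle_1 below 0.04 m/s) and (x of bottle_2_mid in the frame of tray between -0.135 and 0.135 m and y of bottle_2_mid in the frame of tray between -0.2 and 0.15 m and z of bottle_2_mid in the frame of tray between 0 and 0.085 m and linear speed of bottle_2 below 0.04 m/s)) or ((x of bottle_1_mid in the frame of bucket_floor between -0.075 and 0.075 m and y of bottle_1_mid in the frame of bucket_floor between -0.03 and 0.05 m and z of bottle_1_mid in the frame of bucket_floor between 0.045 and 0.075 m and angle between bottle_1_mid's own z axis and vertical below 0.2 rad and linear speed of bottle_1 below 0.05 m/s and contact force between the arm and bottle_1 below 0.2 N) and (x of bottle_0_mid in the frame of tray between -0.135 and 0.135 m and y of bottle_0_mid in the frame of tray between -0.2 and 0.15 m and z of bottle_0_mid in the frame of tray between 0 and 0.085 m and linear speed of bottle_0 below 0.04 m/s) and (x of bottle_2_mid in the frame of tray between -0.135 and 0.135 m and y of bottle_2_mid in the frame of tray between -0.2 and 0.15 m and z of bottle_2_mid in the frame of tray between 0 and 0.085 m and linear speed of bottle_2 below 0.04 m/s)) or ((x of bottle_2_mid in the frame of bucket_floor between -0.075 and 0.075 m and y of bottle_2_mid in the frame of bucket_floor between -0.03 and 0.05 m and z of bottle_2_mid in the frame of bucket_floor between 0.045 and 0.075 m and angle between bottle_2_mid's own z axis and vertical below 0.2 rad and linear speed of bottle_2 below 0.05 m/s and contact force between the arm and bottle_2 below 0.2 N) and (x of bottle_0_mid in the frame of tray between -0.135 and 0.135 m and y of bottle_0_mid in the frame of tray between -0.2 and 0.15 m and z of bottle_0_mid in the frame of tray between 0 and 0.085 m and linear speed of bottle_0 below 0.04 m/s) and (x of bottle_1_mid in the frame of tray between -0.135 and 0.135 m and y of bottle_1_mid in the frame of tray between -0.2 and 0.15 m and z of bottle_1_mid in the frame of tray between 0 and 0.085 m and linear speed of bottle_1 below 0.04 m/s)))); the robot touches nothing.
It fails at once if the timer is moved more than 3 cm (distance of timer from where it was at the start of the episode above 0.03 m).
It fails at once if the brown dropper bottle is moved more than 3 cm (distance of dropper from where it was at the start of the episode above 0.03 m).
It fails at once if the petri dish is moved more than 3 cm (distance of petri from where it was at the start of the episode above 0.03 m).
It fails at once if the robot pushes the loaded bucket over by hand (more than 3 N on the bucket while it tips with two bottles in it) (value of joint bucket between 0.05 and 0.9 rad and contact force between the arm and bucket above 3 N and (((x of bottle_0_mid in the frame of bucket_floor between -0.085 and 0.085 m and y of bottle_0_mid in the frame of bucket_floor between -0.05 and 0.09 m and z of bottle_0_mid in the frame of bucket_floor between 0 and 0.1 m) and (x of bottle_1_mid in the frame of bucket_floor between -0.085 and 0.085 m and y of bottle_1_mid in the frame of bucket_floor between -0.05 and 0.09 m and z of bottle_1_mid in the frame of bucket_floor between 0 and 0.1 m)) or ((x of bottle_0_mid in the frame of bucket_floor between -0.085 and 0.085 m and y of bottle_0_mid in the frame of bucket_floor between -0.05 and 0.09 m and z of bottle_0_mid in the frame of bucket_floor between 0 and 0.1 m) and (x of bottle_2_mid in the frame of bucket_floor between -0.085 and 0.085 m and y of bottle_2_mid in the frame of bucket_floor between -0.05 and 0.09 m and z of bottle_2_mid in the frame of bucket_floor between 0 and 0.1 m)) or ((x of bottle_1_mid in the frame of bucket_floor between -0.085 and 0.085 m and y of bottle_1_mid in the frame of bucket_floor between -0.05 and 0.09 m and z of bottle_1_mid in the frame of bucket_floor between 0 and 0.1 m) and (x of bottle_2_mid in the frame of bucket_floor between -0.085 and 0.085 m and y of bottle_2_mid in the frame of bucket_floor between -0.05 and 0.09 m and z of bottle_2_mid in the frame of bucket_floor between 0 and 0.1 m)))).
It also fails if it takes over 72 s, if anything falls off the work surface, if the arm or the gripper's body presses on something with over 40 N, if the wrist force passes 120 N, or if a joint passes its speed limit or range.

## Working session

There is one attempt and no reset: what is moved stays moved. The work goes in short steps, Python scripts to look and compute and a shell command to move; the robot and the scene stay as the last step left them, time stands still between calls to the robot, and variables do not carry over. Pictures are saved under pics/ and viewed, at most 10 in all, crops included, and the job is handed in when it is done.

```bash
ls; mkdir -p pics; python3 - <<'E'
from workcell import bot
import cv2,numpy as np
o=bot.get_obs();print({k:np.round(v,3).tolist() for k,v in o.items()})
ims=[]
for n in("scene","top"):
    im=bot.camera(n);np.save(f"pics/{n}0.npy",im);c=bot.calibration(n);print(n,c["vfov"],c["cx"],c["cy"],np.round(c["camera_from_world"],4).tolist())
    cv2.imwrite(f"pics/{n}0.png",cv2.resize(im[:,:,::-1],(768,576),interpolation=cv2.INTER_CUBIC))
E
```

```text
pics
{'time': 0.0, 'q': [-65.032, 5.012, 10.033, 95.101, -0.002, 90.0], 'qd': [-0.001, 0.006, -0.07, 0.022, 0.063, -0.134], 'joint_efforts': [0.0, -52.039, 46.481, 0.016, 0.0, -0.0], 'ee_pos': [0.232, -0.498, 0.231], 'tcp_rot': [-179.921, 0.002, 24.968], 'wrist_force': [-1.031, 0.358, 0.408], 'torque': [0.049, 0.033, 0.002], 'grasp_force': 0.0, 'opening': 0.085}
scene 48.316181404154484 261.4013536749703 191.3630689217066 [[-0.5831, -0.8124, -0.0046, 0.2517], [-0.4079, 0.2977, -0.8632, 0.3856], [0.7026, -0.5015, -0.5049, 1.4335], [0.0, 0.0, 0.0, 1.0]]
top 45.43181574480893 256.8424621816639 191.0930591025626 [[-0.3067, -0.9518, 0.0019, 0.086], [-0.8942, 0.2875, -0.343, 0.5726], [0.326, -0.1069, -0.9393, 1.6705], [0.0, 0.0, 0.0, 1.0]]
```

View pics/scene0.png

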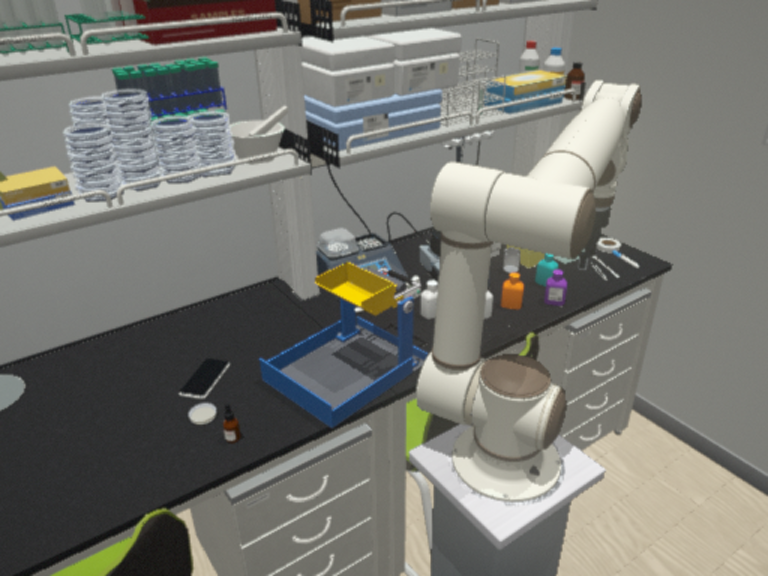

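View pics/top0.png

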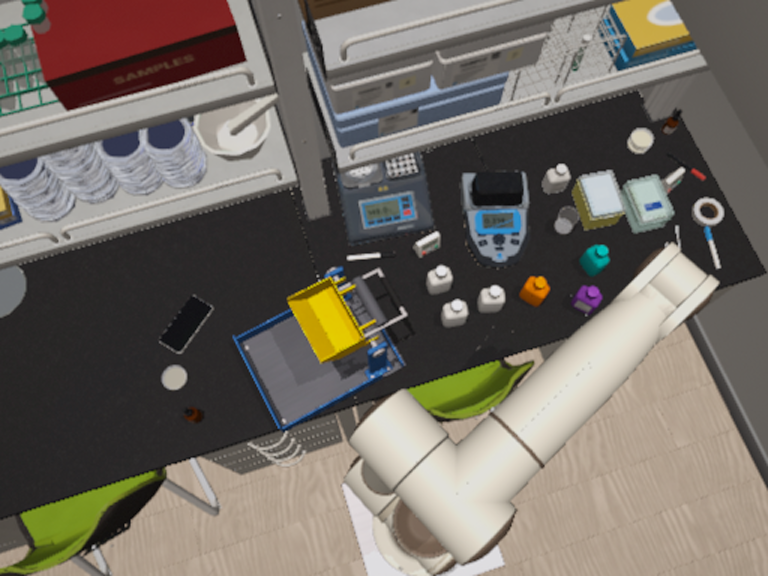

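The scene view shows the yellow bucket at about (357,287) on the blue tray, with white bottles partly behind the arm at (430,300) and (487,303). The top view (768x576) shows four white bottles: A (439,279), B (455,312), C (491,298) and D (557,178). A, B and C stand nearest the bucket at (328,320); D is by the tip boxes, so it is excluded. Orange (535,290), purple (588,298) and turquoise (595,258) are look-alikes. I'll confirm in an enlarged crop.

```bash
cat > h.py <<'E'
import numpy as np,cv2
from workcell import bot
def cal(n):
    c=bot.calibration(n);M=np.array(c["camera_from_world"]);f=192/np.tan(np.radians(c["vfov"]/2));return c["cx"],c["cy"],f,M
def ray(n,uv):
    cx,cy,f,M=cal(n);a=(np.atleast_2d(uv)-[cx,cy])/f
    if n=="wrist":
        r=np.linalg.norm(a,axis=1,keepdims=True);d=np.c_[a/np.maximum(r,1e-9)*np.sin(r),np.cos(r)]
    else:d=np.c_[a,np.ones(len(a))]
    d=d/np.linalg.norm(d,axis=1,keepdims=True)
    return -M[:3,:3].T@M[:3,3],d@M[:3,:3]
def plane(n,uv,z):
    o,d=ray(n,uv);return o+d*((z-o[2])/d[:,2:])
def proj(n,P):
    cx,cy,f,M=cal(n);p=np.atleast_2d(P)@M[:3,:3].T+M[:3,3];return p[:,:2]/p[:,2:]*f+[cx,cy]
E
python3 - <<'E'
from h import *
im=np.load("pics/top0.npy")
cv2.imwrite("pics/crop1.png",cv2.resize(im[165:275,150:350,::-1],(800,440),interpolation=cv2.INTER_CUBIC))
hsv=cv2.cvtColor(im,cv2.COLOR_RGB2HSV)
m=((hsv[...,1]<50)&(hsv[...,2]>110)).astype(np.uint8)
m[:, :270]=0;m[:165]=0;m[225:]=0;m[:,350:]=0
n,l,s,c=cv2.connectedComponentsWithStats(m)
for i in range(1,n):
    if s[i,4]>40: print(s[i].tolist(),c[i].round(1), plane("top",c[i],.06).round(3))
E
```

```text
[319, 165, 27, 10, 146] [331.8 168.1] [[ 0.587 -0.416  0.06 ]]
[285, 177, 17, 17, 217] [292.6 184.9] [[ 0.567 -0.242  0.06 ]]
[319, 190, 18, 16, 227] [327.6 197.9] [[ 0.473 -0.355  0.06 ]]
[295, 199, 17, 17, 225] [302.9 207.4] [[ 0.466 -0.249  0.06 ]]
```

View pics/crop1.png

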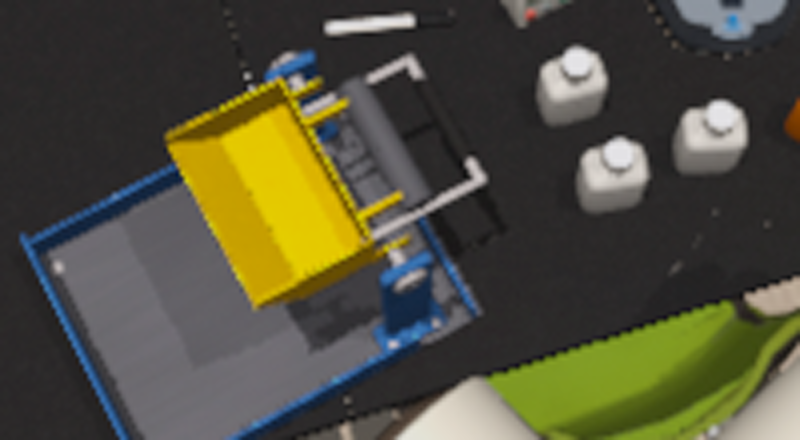

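The crop confirms three plain white capped bottles, A (572,85), B (613,175) and C (710,138), nearest the bucket. The bar runs from crop (410,60) to (482,178). Next I'll get the bucket pose from its rim corners and the bar.

```bash
python3 - <<'E'
from h import *
im=np.load("pics/top0.npy");f=lambda p:(np.array(p)+.5)/4-.5+[150,165]
def seg(n,a,b,z):
    P=plane("top",[f(a),f(b)],z);d=P[1]-P[0];print(n,P[:,:2].round(3).tolist(),"mid",P.mean(0)[:2].round(4),"len",np.linalg.norm(d).round(4),"ang",np.degrees(np.arctan2(d[1],d[0])).round(1))
seg("bar",(412,58),(484,180),.2)
seg("rear",(281,82),(373,240),.265)
seg("lip",(168,135),(257,306),.25)
seg("far", (22,240),(128,440),.073)
seg("tray side", (22,240),(175,172),.06)
# bottles: hull of white mask; cap brightness
hsv=cv2.cvtColor(im,cv2.COLOR_RGB2HSV)
m=((hsv[...,1]<50)&(hsv[...,2]>110)).astype(np.uint8)
for n,(u,v) in dict(A=(572,62),B=(618,152),C=(718,115)).items(): print(n,plane("top",f((u,v)),.109).round(4))
E
```

```text
bar [[0.586, -0.082], [0.455, -0.108]] mid [ 0.5205 -0.0948] len 0.1341 ang -168.9
rear [[0.575, 0.041], [0.414, 0.007]] mid [0.4945 0.0243] len 0.1651 ang -168.1
lip [[0.564, 0.149], [0.393, 0.117]] mid [0.4782 0.1328] len 0.1739 ang -169.5
far [[0.57, 0.315], [0.354, 0.267]] mid [0.4622 0.2914] len 0.2213 ang -167.4
tray side [[0.575, 0.317], [0.596, 0.159]] mid [0.5854 0.238 ] len 0.1597 ang -82.3
A [[ 0.5693 -0.2388  0.109 ]]
B [[ 0.469  -0.2499  0.109 ]]
C [[ 0.4748 -0.354   0.109 ]]
```

```bash
python3 -m crank '[{"gripper":85,"travel":[38,-11,-21],"twist":[0,0,0]},{"gripper":85,"travel":[38,-11,-21],"twist":[0,0,0]},{"gripper":85,"travel":[38,-11,-21],"twist":[0,0,0]},{"gripper":85,"travel":[38,-11,-21],"twist":[0,0,0]},{"gripper":85,"travel":[38,-11,-21],"twist":[0,0,0]},{"gripper":85,"travel":[38,-11,-21],"twist":[0,0,0]},{"gripper":85,"travel":[38,-11,-21],"twist":[0,0,0]},{"gripper":85,"travel":[38,-11,-21],"twist":[0,0,0]},{"gripper":85,"travel":[0,0,0],"twist":[0,0,0]},{"gripper":85,"travel":[0,0,0],"twist":[0,0,0]}]' 40
python3 - <<'E'
from h import *
o=bot.get_obs();print(np.round(o["ee_pos"],4),np.round(o["tcp_rot"],2),o["time"])
im=bot.camera("wrist");np.save("pics/w1.npy",im);cv2.imwrite("pics/w1.png",cv2.resize(im[:,:,::-1],(768,576),interpolation=cv2.INTER_CUBIC))
np.save("pics/w1M.npy",bot.calibration("wrist")["camera_from_world"]);print(cal("wrist"))
t=bot.camera("top");np.save("pics/t1.npy",t)
print(proj("top",[[.4912,.056,.205]]))
E
```

```text
time: 1.35
ee_pos: [0.4706, -0.2906, 0.3986]
tcp_rot: [-180.0, 0.0, 25.0]
wrist_force: [-0.9, -0.0, 0.1]
opening: 0.0849
grasp_force: 0.0
[ 0.4706 -0.2906  0.3986] [-1.7996e+02  4.0000e-02  2.4990e+01] 1.35
(254.76600647565544, 187.92275221244543, np.float64(297.3186396354542), array([[ 0.42195566, -0.90661579, -0.00110811, -0.46192603],
       [-0.85678403, -0.39916209,  0.3264824 ,  0.18872286],
       [-0.29643642, -0.13681169, -0.94520263,  0.63896365],
       [ 0.        ,  0.        ,  0.        ,  1.        ]]))
[[223.79488925 213.31512977]]
```

View pics/w1.png

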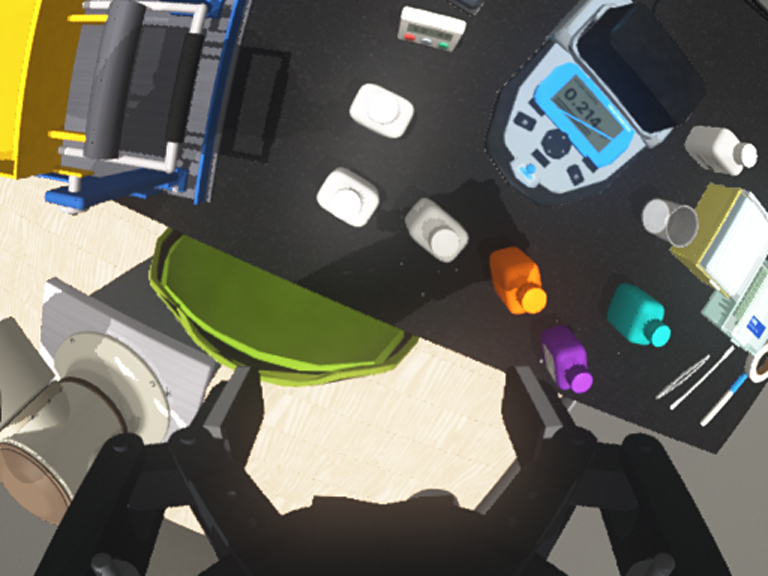

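The wrist view shows A (381,111), B (348,197), C (437,230), the timer at (431,30), and the bar sleeve from (192,35) to (178,145).

```bash
python3 - <<'E'
from h import *
im=np.load("pics/w1.npy");hsv=cv2.cvtColor(im,cv2.COLOR_RGB2HSV)
for thr in(95,):
  m=((hsv[...,1]<60)&(hsv[...,2]>thr)).astype(np.uint8)
  n,l,s,c=cv2.connectedComponentsWithStats(m)
  for i in range(1,n):
    if 300<s[i,4]<3000 and 180<c[i][0]<320 and c[i][1]<180:
      k=cv2.findContours((l==i).astype(np.uint8),cv2.RETR_EXTERNAL,cv2.CHAIN_APPROX_NONE)[0][0][:,0].astype(float)
      # pixel-centre contour -> ~0.5px eroded
      for z in(.07,.04):
        P=plane("wrist",k,z)[:,:2].astype(np.float32);r=cv2.minAreaRect(P*1000);b=cv2.boxPoints(r);e=b[1]-b[0];g=b[2]-b[1]
        L=e if np.hypot(*e)>np.hypot(*g) else g
        print(c[i].round(1),z,np.round(r[0],1),np.round(r[1],1),"long axis ang",np.degrees(np.arctan2(L[1],L[0])).round(1)%180)
f=lambda p:(np.array(p)+.5)/1.5-.5
for n,u,v,z in[("bar",(195,35),(178,143),.2),("roller",(128,5),(97,155),.216),("timer",(431,30),(431,30),.0),("Acap",(382,107),(382,107),.109),("Bcap",(350,201),(350,201),.109),("Ccap",(446,242),(446,242),.109)]:
    P=plane("wrist",[f(u),f(v)],z);d=P[1]-P[0];print(n,P.round(4)[:,:2].tolist(),P.mean(0).round(4),np.linalg.norm(d).round(3),np.degrees(np.arctan2(d[1],d[0])).round(1)%180)
E
```

```text
[286.8  17.8] 0.07 [ 670.8 -253. ] [38.6 68.8] long axis ang 101.9
[286.8  17.8] 0.04 [ 678.7 -252.8] [41.  73.2] long axis ang 101.9
[254.   73.5] 0.07 [ 567.6 -244.2] [63.4 46.8] long axis ang 87.8
[254.   73.5] 0.04 [ 569.  -243.4] [67.5 49.8] long axis ang 87.8
[231.9 131.2] 0.07 [ 469.4 -251.1] [63.  51.2] long axis ang 81.6
[231.9 131.2] 0.04 [ 464.5 -250.8] [67.  54.4] long axis ang 81.6
[290.3 153.4] 0.07 [ 475.6 -352. ] [72.5 45.6] long axis ang 75.8
[290.3 153.4] 0.04 [ 471.2 -358.1] [77.1 48.5] long axis ang 75.8
bar [[0.5637, -0.0838], [0.4768, -0.1055]] [ 0.5203 -0.0947  0.2   ] 0.09 14.0
roller [[0.5707, -0.0194], [0.4449, -0.0406]] [ 0.5078 -0.03    0.216 ] 0.128 9.599999999999994
timer [[0.6875, -0.2534], [0.6875, -0.2534]] [ 0.6875 -0.2534  0.    ] 0.0 0.0
Acap [[0.5691, -0.2444], [0.5691, -0.2444]] [ 0.5691 -0.2444  0.109 ] 0.0 0.0
Bcap [[0.4728, -0.2547], [0.4728, -0.2547]] [ 0.4728 -0.2547  0.109 ] 0.0 0.0
Ccap [[0.4757, -0.3588], [0.4757, -0.3588]] [ 0.4757 -0.3588  0.109 ] 0.0 0.0
```

```bash
python3 -m crank '[{"gripper":74,"travel":[0,0,40],"twist":[0,0,-0.1687]},{"gripper":74,"travel":[0,0,40],"twist":[0,0,-0.1687]},{"gripper":74,"travel":[0,0,40],"twist":[0,0,-0.1687]},{"gripper":74,"travel":[0,0,40],"twist":[0,0,-0.1687]},{"gripper":74,"travel":[0,0,40],"twist":[0,0,-0.1687]},{"gripper":74,"travel":[0,0,40],"twist":[0,0,-0.1687]},{"gripper":74,"travel":[38.7,-4.8,0],"twist":[0,0,0]},{"gripper":74,"travel":[0,0,0],"twist":[0,0,0]}]' 40
cat > look.py <<'E'
import sys
from h import *
def state():
    o=bot.get_obs();print("t",o["time"],"p",np.round(o["ee_pos"],4),"rpy",np.round(o["tcp_rot"],1),"q",np.round(o["q"],0),"F",np.round(o["wrist_force"],1),"open",round(o["opening"],4),"grip",round(o["grasp_force"],1))
def whites(box,z,thr=95,amin=300,cam="wrist"):
    im=bot.camera(cam);hsv=cv2.cvtColor(im,cv2.COLOR_RGB2HSV)
    m=((hsv[...,1]<60)&(hsv[...,2]>thr)).astype(np.uint8);n,l,s,c=cv2.connectedComponentsWithStats(m)
    for i in range(1,n):
        if s[i,4]>amin:
            k=cv2.findContours((l==i).astype(np.uint8),0,1)[0][0][:,0].astype(float)
            r=cv2.minAreaRect((plane(cam,k,z)[:,:2]*1000).astype(np.float32));g=r[0]
            if box[0]<g[0]<box[1] and box[2]<g[1]<box[3]:
                b=cv2.boxPoints(r);e=max(b[1]-b[0],b[2]-b[1],key=lambda v:np.hypot(*v));print(c[i].round(0),s[i,4],np.round(g,1),np.round(r[1],1),"long",(np.degrees(np.arctan2(e[1],e[0]))%180).round(1))
    return im
E
python3 - <<'E'
from look import *
state();im=whites((350,650,-450,-150),.07)
E
```

```text
time: 2.45
ee_pos: [0.4693, -0.2504, 0.1586]
tcp_rot: [-179.9, -0.0, 83.0]
wrist_force: [0.8, -0.9, 0.8]
opening: 0.0739
grasp_force: 0.0
t 2.45 p [ 0.4693 -0.2504  0.1586] rpy [-179.9   -0.    83. ] q [-28.   2.  -1.  87.   0.  69.] F [ 0.8 -0.9  0.8] open 0.0739 grip 0.0
[365. 166.] 5370 [ 570.9 -241.5] [71.2 83.9] long 173.6
[253. 185.] 4282 [ 468.7 -247.6] [78.2 45. ] long 82.9
[273. 280.] 3949 [ 475.7 -351.8] [120.7  46.6] long 82.5
[346. 263.] 428 [ 548.4 -334.8] [14.1 60.9] long 106.3
[163. 264.] 386 [ 372.1 -313.6] [59.5 13.5] long 59.6
```

```bash
python3 -m crank '[{"gripper":74,"travel":[0,0,40],"twist":[0,0,0]},{"gripper":74,"travel":[0,0,40],"twist":[0,0,0]},{"gripper":74,"travel":[0,0,37],"twist":[0,0,0]},{"gripper":74,"travel":[0,0,0],"twist":[0,0,0]},{"gripper":36,"travel":[0,0,0],"twist":[0,0,0]},{"gripper":36,"travel":[0,0,0],"twist":[0,0,0]},{"gripper":36,"travel":[0,0,0],"twist":[0,0,0]},{"gripper":36,"travel":[0,0,0],"twist":[0,0,0]},{"gripper":36,"travel":[0,0,0],"twist":[0,0,0]}]' 40; python3 -c "
from look import *
state()"
```

```text
time: 3.62
ee_pos: [0.471, -0.2522, 0.0439]
tcp_rot: [179.9, 0.1, 83.0]
wrist_force: [-2.4, -2.0, 6.1]
opening: 0.0437
grasp_force: 40.3
t 3.625 p [ 0.471  -0.2522  0.0439] rpy [1.799e+02 1.000e-01 8.300e+01] q [-28.   3. -12.  74.  -0.  69.] F [-2.4 -2.   6.1] open 0.0437 grip 40.3
```

```bash
python3 -m crank '[{"gripper":36,"travel":[0,0,-50],"twist":[0,0,0]},{"gripper":36,"travel":[0,0,-50],"twist":[0,0,0]},{"gripper":36,"travel":[0,0,-50],"twist":[0,0,0]},{"gripper":36,"travel":[0,0,-22],"twist":[0,0,-0.172]},{"gripper":36,"travel":[0,0,-22],"twist":[0,0,-0.172]},{"gripper":36,"travel":[0,0,-22],"twist":[0,0,-0.172]},{"gripper":36,"travel":[0,0,-22],"twist":[0,0,-0.172]},{"gripper":36,"travel":[0,0,-22],"twist":[0,0,-0.172]},{"gripper":36,"travel":[0,0,-22],"twist":[0,0,-0.172]},{"gripper":36,"travel":[0,0,-22],"twist":[0,0,-0.172]},{"gripper":36,"travel":[0,0,-22],"twist":[0,0,-0.172]},{"gripper":36,"travel":[0,0,-22],"twist":[0,0,-0.172]}]'
python3 -m crank '[{"gripper":36,"travel":[0,0,0],"twist":[0,0,-0.172]},{"gripper":36,"travel":[0,0,0],"twist":[0,0,-0.172]},{"gripper":36,"travel":[0,0,0],"twist":[0,0,0]},{"gripper":36,"travel":[0,0,0],"twist":[0,0,0]}]'
cat > go.py <<'E'
from look import *
from scipy.spatial.transform import Rotation as Ro
import sys
state();o=bot.get_obs();R=Ro.from_euler("xyz",o["tcp_rot"],degrees=True)
B=np.array([.4910,.0560,.205]);yb=np.radians(11.4);Rb=Ro.from_euler("z",yb)
a=[float(v) for v in sys.argv[2:5]]
t=np.array(a) if sys.argv[1]=="w" else B+Rb.apply(a)
print("target",t.round(4),"tool travel mm",(R.inv().apply(t-o["ee_pos"])*1000).round(1))
E
python3 go.py b .038 .008 .18
```

```text
time: 5.12
ee_pos: [0.4705, -0.2515, 0.3915]
tcp_rot: [-180.0, 0.1, 172.0]
wrist_force: [-0.5, -0.4, -1.5]
opening: 0.0437
grasp_force: 41.3
time: 5.62
ee_pos: [0.4706, -0.2515, 0.3905]
tcp_rot: [-180.0, 0.0, -168.8]
wrist_force: [0.5, 0.3, -1.1]
opening: 0.0434
grasp_force: 41.3
t 5.625 p [ 0.4706 -0.2515  0.3905] rpy [-180.     0.  -168.8] q [-28.  10.  35. 114.   0. -39.] F [ 0.5  0.3 -1.1] open 0.0434 grip 41.3
target [0.5267 0.0714 0.385 ] tool travel mm [-117.5  305.9    5.4]
```

```bash
python3 -m crank '[{"gripper":36,"travel":[-16.8,43.7,0],"twist":[0,0,0]},{"gripper":36,"travel":[-16.8,43.7,0],"twist":[0,0,0]},{"gripper":36,"travel":[-16.8,43.7,0],"twist":[0,0,0]},{"gripper":36,"travel":[-16.8,43.7,0],"twist":[0,0,0]},{"gripper":36,"travel":[-16.8,43.7,0],"twist":[0,0,0]},{"gripper":36,"travel":[-16.8,43.7,0],"twist":[0,0,0]},{"gripper":36,"travel":[-16.8,43.7,0],"twist":[0,0,0]},{"gripper":36,"travel":[0,0,0],"twist":[0,0,0]},{"gripper":36,"travel":[0,0,0],"twist":[0,0,0]}]'
python3 go.py b .038 .008 .06
python3 - <<'E'
from h import *
im=bot.camera("wrist").copy();Rc=np.radians(11.4);B=np.array([.491,.056,.205])
for x,y,z in[(.084,-.032,.06),(-.084,-.032,.06),(.084,.0775,.045),(-.084,.0775,.045),(.08,-.032,0),(-.08,-.032,0),(.08,.0325,0),(-.08,.0325,0)]:
    P=B+[x*np.cos(Rc)-y*np.sin(Rc),x*np.sin(Rc)+y*np.cos(Rc),z]
    cx,cy,f,M=cal("wrist");p=M[:3,:3]@P+M[:3,3];th=np.arctan2(np.hypot(p[0],p[1]),p[2]);u=np.array([cx,cy])+f*th*p[:2]/np.hypot(p[0],p[1])
    cv2.circle(im,tuple(np.round(u).astype(int)),3,(255,0,255),1)
cv2.imwrite("pics/w2.png",cv2.resize(im[:,:,::-1],(768,576),interpolation=cv2.INTER_CUBIC))
E
```

```text
time: 6.75
ee_pos: [0.5255, 0.0715, 0.3903]
tcp_rot: [-180.0, -0.0, -168.7]
wrist_force: [-0.2, 0.4, -0.1]
opening: 0.0433
grasp_force: 41.4
t 6.75 p [0.5255 0.0715 0.3903] rpy [-180.    -0.  -168.7] q [  8.  10.  34. 114.  -0.  -4.] F [-0.2  0.4 -0.1] open 0.0433 grip 41.4
target [0.5267 0.0714 0.265 ] tool travel mm [ -1.2  -0.4 125.3]
```

View pics/w2.png

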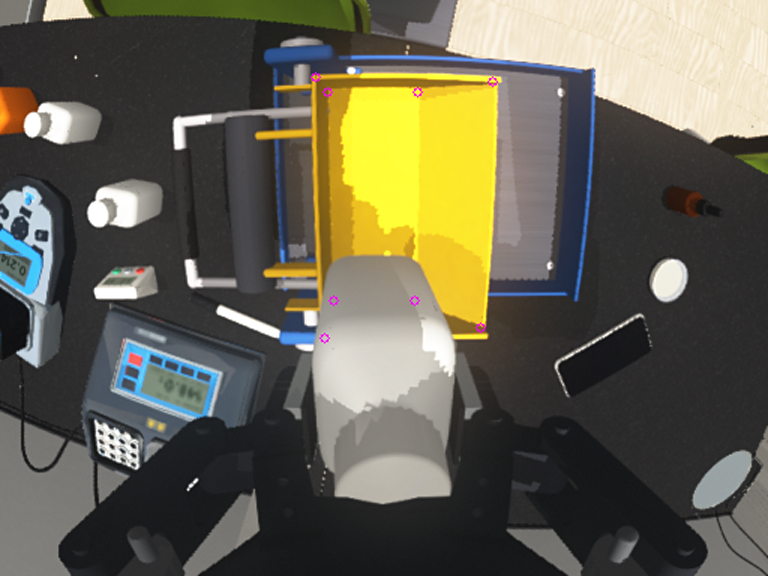

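The predicted corners (magenta) agree with the yellow bucket rim to within a few pixels, e.g. rear corner (316,77) and fold (418,92), so the bucket pose is good. Lowering now.

```bash
python3 -m crank '[{"gripper":36,"travel":[-1,0.5,40],"twist":[0,0,0]},{"gripper":36,"travel":[-1,0.5,40],"twist":[0,0,0]},{"gripper":36,"travel":[0,0,30],"twist":[0,0,0]},{"gripper":36,"travel":[0,0,14],"twist":[0,0,0]},{"gripper":36,"travel":[0,0,7],"twist":[0,0,0]},{"gripper":36,"travel":[0,0,0],"twist":[0,0,0]},{"gripper":36,"travel":[0,0,0],"twist":[0,0,0]},{"gripper":36,"travel":[0,0,0],"twist":[0,0,0]}]'
python3 go.py b .038 .009 .047
python3 - <<'E'
from h import *
im=bot.camera("wrist");cv2.imwrite("pics/w3.png",cv2.resize(im[90:320,120:400,::-1],(700,575),interpolation=cv2.INTER_CUBIC))
E
```

```text
time: 7.8
ee_pos: [0.5276, 0.073, 0.26]
tcp_rot: [-180.0, 0.1, -168.6]
wrist_force: [0.2, 0.6, -0.7]
opening: 0.0433
grasp_force: 41.3
t 7.8 p [0.5276 0.073  0.26  ] rpy [-1.800e+02  1.000e-01 -1.686e+02] q [ 8.  3. 11. 98. -0. -3.] F [ 0.2  0.6 -0.7] open 0.0433 grip 41.3
target [0.5265 0.0723 0.252 ] tool travel mm [ 1.3 -0.5  8. ]
```

View pics/w3.png

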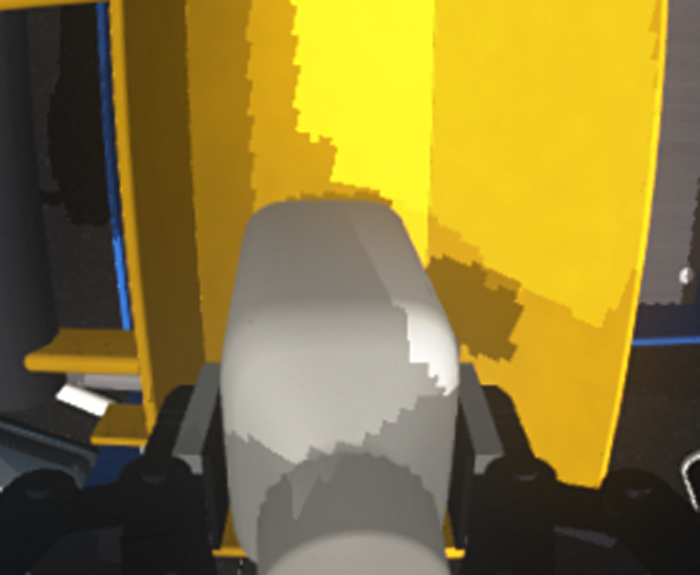

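The bottle hangs upright just above the floor, and the left finger (190,420) is clear of the rear wall edge (145,400). Lowering the last few mm.

```bash
python3 -m crank '[{"gripper":36,"travel":[0,0,4],"twist":[0,0,0]},{"gripper":36,"travel":[0,0,3],"twist":[0,0,0]},{"gripper":36,"travel":[0,0,2],"twist":[0,0,0]},{"gripper":36,"travel":[0,0,0],"twist":[0,0,0]},{"gripper":36,"travel":[0,0,0],"twist":[0,0,0]}]'
python3 go.py b .038 .009 .047
```

```text
time: 8.48
ee_pos: [0.5273, 0.073, 0.2503]
tcp_rot: [180.0, 0.0, -168.6]
wrist_force: [0.1, -1.0, -1.5]
opening: 0.0434
grasp_force: 41.3
t 8.475 p [0.5273 0.073  0.2503] rpy [ 180.     0.  -168.6] q [ 8.  3. 10. 97.  0. -3.] F [ 0.1 -1.  -1.5] open 0.0434 grip 41.3
target [0.5265 0.0723 0.252 ] tool travel mm [ 1.  -0.5 -1.7]
```

```bash
python3 -m crank '[{"gripper":47,"travel":[0,0,0],"twist":[0,0,0]},{"gripper":49,"travel":[0,0,0],"twist":[0,0,0]},{"gripper":50,"travel":[0,0,0],"twist":[0,0,0]},{"gripper":50,"travel":[0,0,-5],"twist":[0,0,0]},{"gripper":50,"travel":[0,0,-20],"twist":[0,0,0]},{"gripper":50,"travel":[0,0,-40],"twist":[0,0,0]},{"gripper":50,"travel":[0,0,-50],"twist":[0,0,0]},{"gripper":50,"travel":[0,0,-25],"twist":[0,0,0]},{"gripper":70,"travel":[0,0,0],"twist":[0,0,0]}]'
python3 go.py w .569 -.2430 .39
python3 - <<'E'
from h import *
im=bot.camera("wrist");cv2.imwrite("pics/w4.png",cv2.resize(im[:,:,::-1],(640,480)))
E
```

```text
time: 9.6
ee_pos: [0.5278, 0.073, 0.3923]
tcp_rot: [-180.0, 0.2, -168.6]
wrist_force: [0.8, -0.3, -0.7]
opening: 0.0668
grasp_force: 0.0
t 9.6 p [0.5278 0.073  0.3923] rpy [-180.     0.2 -168.6] q [  8.  10.  35. 114.   0.  -3.] F [ 0.8 -0.3 -0.7] open 0.0668 grip 0.0
target [ 0.569 -0.243  0.39 ] tool travel mm [  21.9 -317.9    2.2]
```

View pics/w4.png

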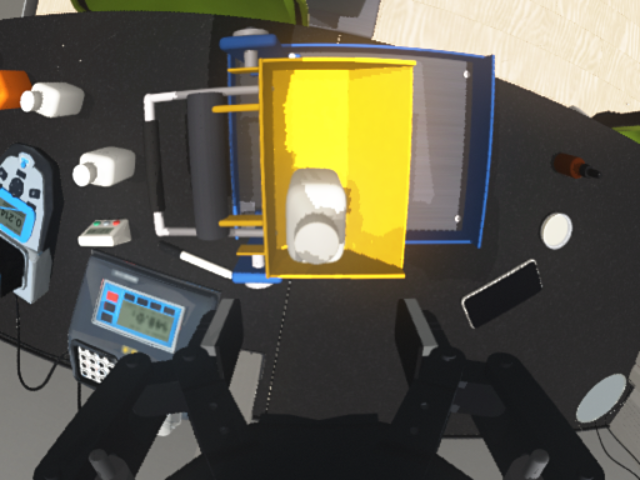

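The first bottle stands upright in the upright bucket at (318,215). Now bottle A.

```bash
python3 -m crank '[{"gripper":74,"travel":[3.1,-45.4,0],"twist":[0,0,0]},{"gripper":74,"travel":[3.1,-45.4,0],"twist":[0,0,0]},{"gripper":74,"travel":[3.1,-45.4,0],"twist":[0,0,0]},{"gripper":74,"travel":[3.1,-45.4,0],"twist":[0,0,0]},{"gripper":74,"travel":[3.1,-45.4,0],"twist":[0,0,0]},{"gripper":74,"travel":[3.1,-45.4,0],"twist":[0,0,0]},{"gripper":74,"travel":[3.1,-45.4,0],"twist":[0,0,0]}]'
python3 -m crank '[{"gripper":74,"travel":[0,0,22],"twist":[0,0,0.1808]},{"gripper":74,"travel":[0,0,22],"twist":[0,0,0.1808]},{"gripper":74,"travel":[0,0,22],"twist":[0,0,0.1808]},{"gripper":74,"travel":[0,0,22],"twist":[0,0,0.1808]},{"gripper":74,"travel":[0,0,22],"twist":[0,0,0.1808]},{"gripper":74,"travel":[0,0,22],"twist":[0,0,0.1808]},{"gripper":74,"travel":[0,0,22],"twist":[0,0,0.1808]},{"gripper":74,"travel":[0,0,22],"twist":[0,0,0.1808]},{"gripper":74,"travel":[0,0,22],"twist":[0,0,0.1808]},{"gripper":74,"travel":[0,0,22],"twist":[0,0,0.1808]},{"gripper":74,"travel":[0,0,0],"twist":[0,0,0]}]'
python3 go.py w .569 -.2430 .042
python3 -c "
from look import *
whites((350,650,-450,-150),.07)"
```

```text
time: 10.52
ee_pos: [0.5686, -0.2443, 0.389]
tcp_rot: [179.9, -0.1, -168.6]
wrist_force: [0.3, -0.3, -0.2]
opening: 0.0742
grasp_force: 0.0
time: 11.9
ee_pos: [0.5672, -0.2422, 0.1673]
tcp_rot: [-179.7, -0.1, 87.9]
wrist_force: [-0.4, -0.9, -0.3]
opening: 0.0741
grasp_force: 0.0
t 11.9 p [ 0.5672 -0.2422  0.1673] rpy [-1.797e+02 -1.000e-01  8.790e+01] q [-23.  14.  13.  89.   0.  69.] F [-0.4 -0.9 -0.3] open 0.0741 grip 0.0
target [ 0.569 -0.243  0.042] tool travel mm [ -0.9   2.4 125.3]
[260. 181.] 4853 [ 569.7 -237.9] [78.4 69.2] long 54.0
[182. 273.] 1631 [ 480.3 -339.9] [104.8  49.6] long 74.0
[298. 308.] 1871 [ 606.7 -383.5] [80.1 64.8] long 6.0
```

```bash
python3 -m crank '[{"gripper":74,"travel":[0,2,45],"twist":[0,0,0]},{"gripper":74,"travel":[0,0,45],"twist":[0,0,0]},{"gripper":74,"travel":[0,0,32],"twist":[0,0,0]},{"gripper":74,"travel":[0,0,0],"twist":[0,0,0]},{"gripper":36,"travel":[0,0,0],"twist":[0,0,0]},{"gripper":36,"travel":[0,0,0],"twist":[0,0,0]},{"gripper":36,"travel":[0,0,0],"twist":[0,0,0]},{"gripper":36,"travel":[0,0,0],"twist":[0,0,0]},{"gripper":36,"travel":[0,0,0],"twist":[0,0,0]}]' 40; python3 -c "
from look import *
state()"
```

```text
time: 13.08
ee_pos: [0.5717, -0.2435, 0.0509]
tcp_rot: [179.8, 0.1, 87.8]
wrist_force: [-1.6, 0.2, 6.2]
opening: 0.0433
grasp_force: 40.3
t 13.075 p [ 0.5717 -0.2435  0.0509] rpy [1.798e+02 1.000e-01 8.780e+01] q [-23.  15.   1.  76.  -0.  69.] F [-1.6  0.2  6.2] open 0.0433 grip 40.3
```

```bash
python3 -m crank '[{"gripper":36,"travel":[0,0,-50],"twist":[0,0,0]},{"gripper":36,"travel":[0,0,-50],"twist":[0,0,0]},{"gripper":36,"travel":[0,0,-24],"twist":[0,0,-0.1808]},{"gripper":36,"travel":[0,0,-24],"twist":[0,0,-0.1808]},{"gripper":36,"travel":[0,0,-24],"twist":[0,0,-0.1808]},{"gripper":36,"travel":[0,0,-24],"twist":[0,0,-0.1808]},{"gripper":36,"travel":[0,0,-24],"twist":[0,0,-0.1808]},{"gripper":36,"travel":[0,0,-24],"twist":[0,0,-0.1808]},{"gripper":36,"travel":[0,0,-24],"twist":[0,0,-0.1808]},{"gripper":36,"travel":[0,0,-24],"twist":[0,0,-0.1808]},{"gripper":36,"travel":[0,0,-24],"twist":[0,0,-0.1808]},{"gripper":36,"travel":[0,0,-24],"twist":[0,0,-0.1808]}]'
python3 -m crank '[{"gripper":36,"travel":[0,0,0],"twist":[0,0,0]},{"gripper":36,"travel":[0,0,0],"twist":[0,0,0]}]'
python3 go.py b -.038 .0095 .185
```

```text
time: 14.58
ee_pos: [0.5704, -0.2428, 0.3904]
tcp_rot: [-179.9, 0.1, -168.3]
wrist_force: [-0.1, -0.4, -0.5]
opening: 0.0429
grasp_force: 41.6
time: 14.82
ee_pos: [0.5709, -0.243, 0.3877]
tcp_rot: [180.0, -0.0, -168.8]
wrist_force: [0.2, -0.3, -1.0]
opening: 0.043
grasp_force: 41.7
t 14.825 p [ 0.5709 -0.243   0.3877] rpy [ 180.    -0.  -168.8] q [-23.  26.  54. 118.   0. -34.] F [ 0.2 -0.3 -1. ] open 0.043 grip 41.7
target [0.4519 0.0578 0.39  ] tool travel mm [ 58.6 318.2  -2.3]
```

```bash
python3 -m crank '[{"gripper":36,"travel":[8.4,45.5,-1],"twist":[0,0,0]},{"gripper":36,"travel":[8.4,45.5,0],"twist":[0,0,0]},{"gripper":36,"travel":[8.4,45.5,0],"twist":[0,0,0]},{"gripper":36,"travel":[8.4,45.5,0],"twist":[0,0,0]},{"gripper":36,"travel":[8.4,45.5,0],"twist":[0,0,0]},{"gripper":36,"travel":[8.4,45.5,0],"twist":[0,0,0]},{"gripper":36,"travel":[8.4,45.5,0],"twist":[0,0,0]},{"gripper":36,"travel":[0,0,0],"twist":[0,0,0]},{"gripper":36,"travel":[0,0,0],"twist":[0,0,0]}]'
python3 go.py b -.038 .0095 .06
python3 - <<'E'
from h import *
im=bot.camera("wrist");cv2.imwrite("pics/w5.png",cv2.resize(im[:,:,::-1],(640,480)))
E
```

```text
time: 15.95
ee_pos: [0.4501, 0.0575, 0.3886]
tcp_rot: [-180.0, -0.0, -168.7]
wrist_force: [-0.2, -0.6, -2.8]
opening: 0.043
grasp_force: 41.7
t 15.95 p [0.4501 0.0575 0.3886] rpy [-180.    -0.  -168.7] q [  7.  -1.  22. 113.  -0.  -4.] F [-0.2 -0.6 -2.8] open 0.043 grip 41.7
target [0.4519 0.0578 0.265 ] tool travel mm [ -1.9  -0.  123.6]
```

View pics/w5.png

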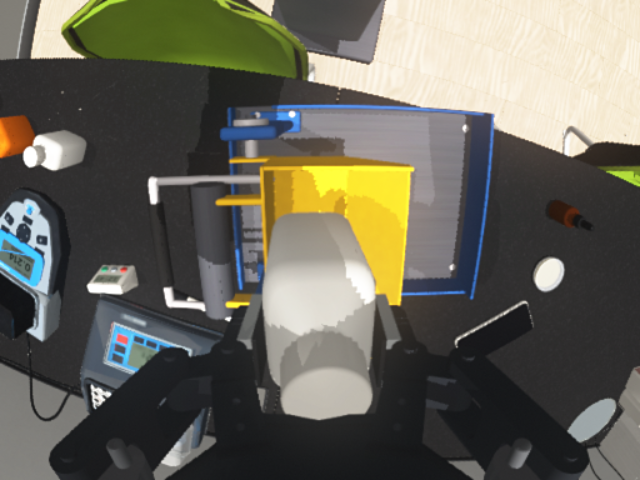

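The second bottle hangs over the near half of the bucket, centred at about (320,260), and nothing is in its way. Lowering.

```bash
python3 -m crank '[{"gripper":36,"travel":[-1,0,40],"twist":[0,0,0]},{"gripper":36,"travel":[-1,0,40],"twist":[0,0,0]},{"gripper":36,"travel":[0,0,28],"twist":[0,0,0]},{"gripper":36,"travel":[0,0,10],"twist":[0,0,0]},{"gripper":36,"travel":[0,0,5],"twist":[0,0,0]},{"gripper":36,"travel":[0,0,3],"twist":[0,0,0]},{"gripper":36,"travel":[0,0,0],"twist":[0,0,0]},{"gripper":36,"travel":[0,0,0],"twist":[0,0,0]}]'
python3 go.py b -.038 .0095 .053
```

```text
time: 17.0
ee_pos: [0.4525, 0.0581, 0.2638]
tcp_rot: [-180.0, 0.0, -168.6]
wrist_force: [-0.7, 0.3, -1.5]
opening: 0.0427
grasp_force: 41.7
t 17.0 p [0.4525 0.0581 0.2638] rpy [-180.     0.  -168.6] q [ 7. -7.  2. 99. -0. -4.] F [-0.7  0.3 -1.5] open 0.0427 grip 41.7
target [0.4519 0.0578 0.258 ] tool travel mm [ 0.6 -0.2  5.8]
```

```bash
python3 -m crank '[{"gripper":36,"travel":[0,0,3],"twist":[0,0,0]},{"gripper":36,"travel":[0,0,2],"twist":[0,0,0]},{"gripper":36,"travel":[0,0,0],"twist":[0,0,0]},{"gripper":48,"travel":[0,0,0],"twist":[0,0,0]},{"gripper":50,"travel":[0,0,0],"twist":[0,0,0]},{"gripper":51,"travel":[0,0,-12],"twist":[0,0,0]},{"gripper":51,"travel":[0,0,-45],"twist":[0,0,0]},{"gripper":51,"travel":[0,0,-50],"twist":[0,0,0]},{"gripper":51,"travel":[0,0,-40],"twist":[0,0,0]},{"gripper":60,"travel":[0,0,0],"twist":[0,0,0]}]'
python3 go.py w .4733 .0466 .40
python3 - <<'E'
from h import *
im=bot.camera("wrist");cv2.imwrite("pics/w6.png",cv2.resize(im[:,:,::-1],(640,480)))
E
```

```text
time: 18.25
ee_pos: [0.4527, 0.0581, 0.4088]
tcp_rot: [-180.0, 0.3, -168.6]
wrist_force: [0.6, 0.5, 0.0]
opening: 0.06
grasp_force: 0.0
t 18.25 p [0.4527 0.0581 0.4088] rpy [-180.     0.3 -168.6] q [  7.   0.  26. 115.  -0.  -4.] F [0.6 0.5 0. ] open 0.06 grip 0.0
target [0.4733 0.0466 0.4   ] tool travel mm [-17.9 -15.4   8.9]
```

View pics/w6.png

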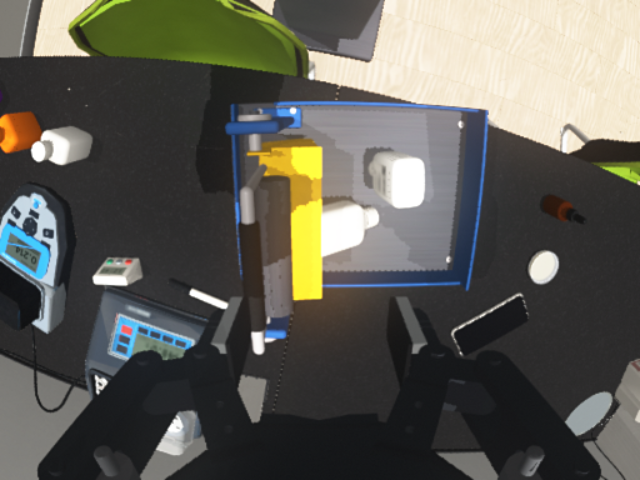

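The bucket has tipped with no hand on it, and both bottles lie in the tray at (395,178) and (345,228). The bar is raised at about (250,270). I'll close the fingers and move to the +y side of the bar.

```bash
python3 -m crank '[{"gripper":0,"travel":[-38,3,0],"twist":[0,0,0]},{"gripper":0,"travel":[0,0,0],"twist":[0,0,0]},{"gripper":0,"travel":[0,0,0],"twist":[0,0,0]},{"gripper":0,"travel":[0,0,0],"twist":[0,0,0]},{"gripper":0,"travel":[0,0,0],"twist":[0,0,0]},{"gripper":0,"travel":[0,0,0],"twist":[0,0,0]}]' 40
python3 go.py b 0 .0125 .073
python3 - <<'E'
from h import *
# bar in two views: predicted fully tipped centre
P=np.array([.495,.0307,.296]);print(proj("top",P),proj("scene",P))
a=bot.camera("top")[150:270,170:310];b=bot.camera("scene")[150:290,160:300]
cv2.imwrite("pics/s7.png",np.hstack([cv2.resize(a,(400,343)),cv2.resize(b,(400,343))])[:,:,::-1])
E
```

```text
time: 19.05
ee_pos: [0.4886, 0.0684, 0.4056]
tcp_rot: [-180.0, 0.0, -168.6]
wrist_force: [0.1, -0.3, 0.4]
opening: -0.0
grasp_force: 0.0
t 19.05 p [0.4886 0.0684 0.4056] rpy [-180.     0.  -168.6] q [  8.   6.  31. 116.   0.  -3.] F [ 0.1 -0.3  0.4] open -0.0 grip 0.0
target [0.4885 0.0683 0.278 ] tool travel mm [  0.2  -0.2 127.6]
[[228.88587928 202.09370366]] [[244.64298086 174.77407276]]
```

View pics/s7.png

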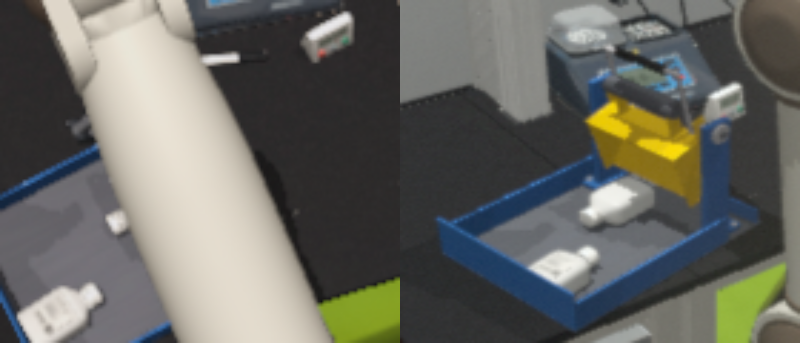

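The bar is seen at scene (246,174) against the predicted (245,175), so the bucket is fully tipped. I'll go down beside the bar and start pushing.

```bash
python3 -m crank '[{"gripper":0,"travel":[0,0,45],"twist":[0,0,0]},{"gripper":0,"travel":[0,0,45],"twist":[0,0,0]},{"gripper":0,"travel":[0,0,37],"twist":[0,0,0]},{"gripper":0,"travel":[0,0,0],"twist":[0,0,0]},{"gripper":0,"travel":[0,-8,0],"twist":[0,0,0]},{"gripper":0,"travel":[0,-8,0],"twist":[0,0,0]},{"gripper":0,"travel":[0,-8,-2],"twist":[0,0,0]},{"gripper":0,"travel":[0,-8,-1],"twist":[0,0,0]},{"gripper":0,"travel":[0,-8,0],"twist":[0,0,0]}]'
python3 go.py b 0 -.034 .077
```

```text
time: 20.27
ee_pos: [0.497, 0.0287, 0.2816]
tcp_rot: [-180.0, 0.0, -168.6]
wrist_force: [-0.5, 2.9, 1.3]
opening: -0.0
grasp_force: 1.2
t 20.275 p [0.497  0.0287 0.2816] rpy [-180.     0.  -168.6] q [  3.  -1.  10. 101.   0.  -8.] F [-0.5  2.9  1.3] open -0.0 grip 1.2
target [0.4977 0.0227 0.282 ] tool travel mm [ 0.5 -6.1 -0.4]
```

```bash
python3 -m crank '[{"gripper":0,"travel":[0,-8,0],"twist":[0,0,0]},{"gripper":0,"travel":[0,-8,1],"twist":[0,0,0]},{"gripper":0,"travel":[0,-8,1],"twist":[0,0,0]},{"gripper":0,"travel":[0,-8,2],"twist":[0,0,0]},{"gripper":0,"travel":[0,-8,3],"twist":[0,0,0]},{"gripper":0,"travel":[0,-8,3],"twist":[0,0,0]},{"gripper":0,"travel":[0,-8,5],"twist":[0,0,0]},{"gripper":0,"travel":[0,-8,5],"twist":[0,0,0]}]'
python3 go.py b 0 -.0916 .057
python3 -m crank '[{"gripper":0,"travel":[0,-8,7],"twist":[0,0,0]},{"gripper":0,"travel":[0,-8,8],"twist":[0,0,0]},{"gripper":0,"travel":[0,-8,11],"twist":[0,0,0]},{"gripper":0,"travel":[0,-4,6],"twist":[0,0,0]}]'
python3 go.py b 0 -.1196 .024
```

```text
time: 21.28
ee_pos: [0.5095, -0.034, 0.2608]
tcp_rot: [-180.0, -0.0, -168.6]
wrist_force: [0.5, 2.5, -0.9]
opening: 0.0001
grasp_force: 1.0
t 21.275 p [ 0.5095 -0.034   0.2608] rpy [-180.    -0.  -168.6] q [ -4.   0.   9.  98.  -0. -15.] F [ 0.5  2.5 -0.9] open 0.0001 grip 1.0
target [ 0.5091 -0.0338  0.262 ] tool travel mm [ 0.4  0.3 -1.2]
time: 21.78
ee_pos: [0.5148, -0.0615, 0.2281]
tcp_rot: [180.0, -0.1, -168.7]
wrist_force: [-0.2, 2.9, -0.9]
opening: -0.0002
grasp_force: 1.4
t 21.775 p [ 0.5148 -0.0615  0.2281] rpy [ 1.800e+02 -1.000e-01 -1.687e+02] q [ -7.   1.   5.  95.  -0. -18.] F [-0.2  2.9 -0.9] open -0.0002 grip 1.4
target [ 0.5146 -0.0612  0.229 ] tool travel mm [ 0.1  0.2 -0.9]
```

```bash
python3 -m crank '[{"gripper":0,"travel":[0,-4,4],"twist":[0,0,0]},{"gripper":0,"travel":[0,-3,2],"twist":[0,0,0]},{"gripper":0,"travel":[0,0,0],"twist":[0,0,0]},{"gripper":0,"travel":[0,0,0],"twist":[0,0,0]},{"gripper":0,"travel":[0,0,0],"twist":[0,0,0]},{"gripper":0,"travel":[0,0,0],"twist":[0,0,0]}]'
python3 go.py b 0 -.1256 .017
python3 - <<'E'
from h import *
b=bot.camera("scene")[150:290,160:300];w=bot.camera("wrist")
cv2.imwrite("pics/s8.png",np.hstack([cv2.resize(b,(360,360)),cv2.resize(w,(440,360))])[:,:,::-1])
E
```

```text
time: 22.52
ee_pos: [0.5154, -0.0648, 0.2216]
tcp_rot: [179.6, -0.1, -168.5]
wrist_force: [-2.0, 16.7, -7.6]
opening: 0.0005
grasp_force: 8.6
t 22.525 p [ 0.5154 -0.0648  0.2216] rpy [ 1.796e+02 -1.000e-01 -1.685e+02] q [ -7.   1.   5.  94.   0. -19.] F [-2.  16.7 -7.6] open 0.0005 grip 8.6
target [ 0.5158 -0.0671  0.222 ] tool travel mm [ 0.  -2.3 -0.4]
```

View pics/s8.png

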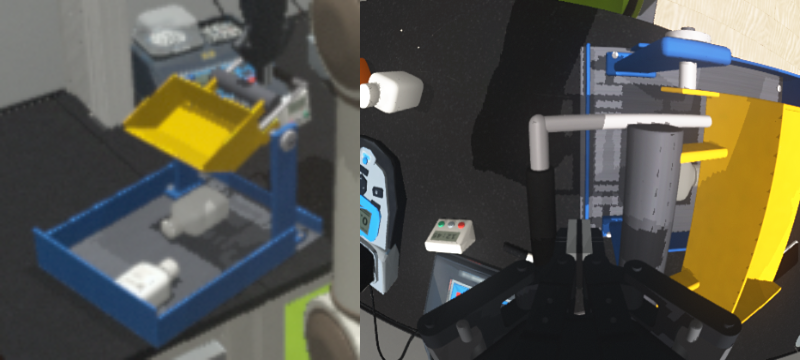

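The scene view (left) shows the bucket almost upright, with the bar held at about 20–25° and the fingers now between bar and roller. I'll slip the tips up over the bar and press it the last bit down from above.

```bash
python3 -m crank '[{"gripper":0,"travel":[0,3,-12],"twist":[0,0,0]},{"gripper":0,"travel":[0,-1,-20],"twist":[0,0,0]},{"gripper":0,"travel":[0,-14,-2],"twist":[0,0,0]},{"gripper":0,"travel":[0,-10,2],"twist":[0,0,0]},{"gripper":0,"travel":[0,-1,8],"twist":[0,0,0]},{"gripper":0,"travel":[0,-1,8],"twist":[0,0,0]},{"gripper":0,"travel":[0,0,6],"twist":[0,0,0]}]'
python3 go.py b 0 -.15 .02
```

```text
time: 23.5
ee_pos: [0.5207, -0.0912, 0.2322]
tcp_rot: [180.0, -0.1, -168.6]
wrist_force: [-0.3, -0.1, -0.2]
opening: 0.0001
grasp_force: 0.0
t 23.5 p [ 0.5207 -0.0912  0.2322] rpy [ 1.800e+02 -1.000e-01 -1.686e+02] q [-10.   2.   7.  95.   0. -21.] F [-0.3 -0.1 -0.2] open 0.0001 grip 0.0
target [ 0.5206 -0.091   0.225 ] tool travel mm [0.  0.2 7.2]
```

I've used up the picture budget, so the remaining checks will be numeric. I'll raise the tool and compare the yellow mask with the initial one.

```bash
python3 -m crank '[{"gripper":0,"travel":[0,0,-40],"twist":[0,0,0]},{"gripper":0,"travel":[0,0,-50],"twist":[0,0,0]},{"gripper":30,"travel":[0,0,-50],"twist":[0,0,0]},{"gripper":74,"travel":[0,0,-18],"twist":[0,0,0]},{"gripper":74,"travel":[0,0,0],"twist":[0,0,0]}]'
cat > yel.py <<'E'
from look import *
def ym(im):
    h=cv2.cvtColor(im,cv2.COLOR_RGB2HSV);m=((h[...,0]>18)&(h[...,0]<33)&(h[...,1]>150)&(h[...,2]>60)).astype(np.uint8)
    n,l,s,c=cv2.connectedComponentsWithStats(m);ok=[i for i in range(1,n) if s[i,4]>200];return [(s[i].tolist(),c[i].round(1).tolist()) for i in ok if 170<c[i][0]<300 and c[i][1]>150]
print("before",ym(np.load("pics/scene0.npy")));im=bot.camera("scene");np.save("pics/scn.npy",im);print("now",ym(im))
whites((300,650,50,330),.03,amin=100,cam="scene")
E
python3 yel.py; python3 go.py w .4755 -.356 .39
```

```text
time: 24.12
ee_pos: [0.5215, -0.0911, 0.3921]
tcp_rot: [-180.0, 0.1, -168.6]
wrist_force: [0.1, -0.1, -0.9]
opening: 0.0542
grasp_force: 0.0
before [([210, 175, 58, 35, 1106], [239.0, 191.4])]
now [([210, 175, 58, 35, 1102], [239.1, 191.4])]
[224. 244.] 1702 [477.4 114.8] [211.9 286.5] long 100.1
t 24.225 p [ 0.5212 -0.0911  0.3901] rpy [ 1.800e+02 -1.000e-01 -1.686e+02] q [-10.  10.  34. 114.   0. -21.] F [ 0.5 -0.4 -1.4] open 0.0686 grip 0.0
target [ 0.4755 -0.356   0.39  ] tool travel mm [ 9.700e+01 -2.506e+02  1.000e-01]
```

The yellow mask matches the initial one exactly (same box and centroid), so the bucket is upright. Now bottle C.

```bash
python3 -m crank '[{"gripper":74,"travel":[16.2,-41.8,0],"twist":[0,0,0]},{"gripper":74,"travel":[16.2,-41.8,0],"twist":[0,0,0]},{"gripper":74,"travel":[16.2,-41.8,0],"twist":[0,0,0]},{"gripper":74,"travel":[16.2,-41.8,0],"twist":[0,0,0]},{"gripper":74,"travel":[16.2,-41.8,0],"twist":[0,0,0]},{"gripper":74,"travel":[16.2,-41.8,0],"twist":[0,0,0]}]'
python3 -m crank '[{"gripper":74,"travel":[0,0,20],"twist":[0,0,0.1728]},{"gripper":74,"travel":[0,0,20],"twist":[0,0,0.1728]},{"gripper":74,"travel":[0,0,20],"twist":[0,0,0.1728]},{"gripper":74,"travel":[0,0,20],"twist":[0,0,0.1728]},{"gripper":74,"travel":[0,0,20],"twist":[0,0,0.1728]},{"gripper":74,"travel":[0,0,20],"twist":[0,0,0.1728]},{"gripper":74,"travel":[0,0,20],"twist":[0,0,0.1728]},{"gripper":74,"travel":[0,0,20],"twist":[0,0,0.1728]},{"gripper":74,"travel":[0,0,20],"twist":[0,0,0.1728]},{"gripper":74,"travel":[0,0,20],"twist":[0,0,0.1728]},{"gripper":74,"travel":[0,0,20],"twist":[0,0,0.1728]},{"gripper":74,"travel":[0,0,0],"twist":[0,0,0]}]'
python3 go.py w .4755 -.356 .043
python3 -c "
from look import *
whites((350,650,-450,-150),.07)"
```

```text
time: 24.98
ee_pos: [0.4746, -0.3575, 0.3898]
tcp_rot: [179.9, -0.1, -168.6]
wrist_force: [0.2, -0.4, 0.1]
opening: 0.0738
grasp_force: 0.0
time: 26.48
ee_pos: [0.4739, -0.3553, 0.1683]
tcp_rot: [-179.8, -0.1, 82.5]
wrist_force: [0.1, 0.7, 0.6]
opening: 0.0742
grasp_force: 0.0
t 26.475 p [ 0.4739 -0.3553  0.1683] rpy [-1.798e+02 -1.000e-01  8.250e+01] q [-37.  10.   9.  89.   0.  61.] F [0.1 0.7 0.6] open 0.0742 grip 0.0
target [ 0.4755 -0.356   0.043 ] tool travel mm [ -0.8   2.2 125.3]
[257. 183.] 3952 [ 476.  -353.3] [77.4 45.1] long 76.5
[163. 264.] 416 [ 371.1 -423.9] [62.2 13.8] long 59.0
[346. 263.] 433 [ 555.5 -446.8] [14.7 63.6] long 106.0
```

```bash
python3 -m crank '[{"gripper":74,"travel":[0,2.2,20],"twist":[0,0,0.105]},{"gripper":74,"travel":[0,0,40],"twist":[0,0,0]},{"gripper":74,"travel":[0,0,40],"twist":[0,0,0]},{"gripper":74,"travel":[0,0,22],"twist":[0,0,0]},{"gripper":74,"travel":[0,0,0],"twist":[0,0,0]},{"gripper":36,"travel":[0,0,0],"twist":[0,0,0]},{"gripper":36,"travel":[0,0,0],"twist":[0,0,0]},{"gripper":36,"travel":[0,0,0],"twist":[0,0,0]},{"gripper":36,"travel":[0,0,0],"twist":[0,0,0]},{"gripper":36,"travel":[0,0,0],"twist":[0,0,0]}]' 40; python3 -c "
from look import *
state()"
```

```text
time: 27.78
ee_pos: [0.478, -0.3572, 0.0514]
tcp_rot: [179.9, 0.1, 76.5]
wrist_force: [-1.6, 1.4, 5.0]
opening: 0.043
grasp_force: 40.4
t 27.775 p [ 0.478  -0.3572  0.0514] rpy [1.799e+02 1.000e-01 7.650e+01] q [-37.  11.  -3.  76.  -0.  67.] F [-1.6  1.4  5. ] open 0.043 grip 40.4
```

```bash
python3 -m crank '[{"gripper":36,"travel":[0,0,-50],"twist":[0,0,0]},{"gripper":36,"travel":[0,0,-50],"twist":[0,0,0]},{"gripper":36,"travel":[0,0,-24],"twist":[0,0,-0.1823]},{"gripper":36,"travel":[0,0,-24],"twist":[0,0,-0.1823]},{"gripper":36,"travel":[0,0,-24],"twist":[0,0,-0.1823]},{"gripper":36,"travel":[0,0,-24],"twist":[0,0,-0.1823]},{"gripper":36,"travel":[0,0,-24],"twist":[0,0,-0.1823]},{"gripper":36,"travel":[0,0,-24],"twist":[0,0,-0.1823]},{"gripper":36,"travel":[0,0,-24],"twist":[0,0,-0.1823]},{"gripper":36,"travel":[0,0,-24],"twist":[0,0,-0.1823]},{"gripper":36,"travel":[0,0,-24],"twist":[0,0,-0.1823]},{"gripper":36,"travel":[0,0,-24],"twist":[0,0,-0.1823]}]'
python3 -m crank '[{"gripper":36,"travel":[0,0,0],"twist":[0,0,-0.1823]},{"gripper":36,"travel":[0,0,0],"twist":[0,0,0]},{"gripper":36,"travel":[0,0,0],"twist":[0,0,0]}]'
python3 go.py b 0 .0085 .185
```

```text
time: 29.28
ee_pos: [0.4772, -0.3564, 0.3909]
tcp_rot: [-180.0, 0.1, -178.7]
wrist_force: [1.6, -1.0, -1.1]
opening: 0.0432
grasp_force: 41.4
time: 29.65
ee_pos: [0.4773, -0.3566, 0.3893]
tcp_rot: [180.0, -0.0, -168.9]
wrist_force: [-0.4, -0.3, -1.6]
opening: 0.0429
grasp_force: 41.4
t 29.65 p [ 0.4773 -0.3566  0.3893] rpy [ 180.    -0.  -168.9] q [-37.  21.  47. 117.   0. -48.] F [-0.4 -0.3 -1.6] open 0.0429 grip 41.4
target [0.4893 0.0643 0.39  ] tool travel mm [-93.  410.7  -0.7]
```

```bash
python3 -m crank '[{"gripper":36,"travel":[-14.4,45.6,0],"twist":[0,0,0]},{"gripper":36,"travel":[-14.4,45.6,0],"twist":[0,0,0]},{"gripper":36,"travel":[-14.4,45.6,0],"twist":[0,0,0]},{"gripper":36,"travel":[-14.4,45.6,0],"twist":[0,0,0]},{"gripper":36,"travel":[-14.4,45.6,0],"twist":[0,0,0]},{"gripper":36,"travel":[-14.4,45.6,0],"twist":[0,0,0]},{"gripper":36,"travel":[-14.4,45.6,0],"twist":[0,0,0]},{"gripper":36,"travel":[-14.4,45.6,0],"twist":[0,0,0]},{"gripper":36,"travel":[-14.4,45.6,0],"twist":[0,0,0]},{"gripper":36,"travel":[0,0,0],"twist":[0,0,0]},{"gripper":36,"travel":[0,0,0],"twist":[0,0,0]}]'
python3 go.py b .038 .009 .06
```

```text
time: 31.02
ee_pos: [0.5235, 0.0712, 0.3892]
tcp_rot: [-180.0, -0.0, -168.7]
wrist_force: [-0.4, -0.1, -1.3]
opening: 0.0431
grasp_force: 41.5
t 31.025 p [0.5235 0.0712 0.3892] rpy [-180.    -0.  -168.7] q [  8.   9.  34. 114.  -0.  -4.] F [-0.4 -0.1 -1.3] open 0.0431 grip 41.5
target [0.5265 0.0723 0.265 ] tool travel mm [ -3.2   0.6 124.2]
```

```bash
python3 -m crank '[{"gripper":36,"travel":[-2,0.4,40],"twist":[0,0,0]},{"gripper":36,"travel":[-1,0.2,40],"twist":[0,0,0]},{"gripper":36,"travel":[0,0,28],"twist":[0,0,0]},{"gripper":36,"travel":[0,0,10],"twist":[0,0,0]},{"gripper":36,"travel":[0,0,6],"twist":[0,0,0]},{"gripper":36,"travel":[0,0,4],"twist":[0,0,0]},{"gripper":36,"travel":[0,0,2],"twist":[0,0,0]},{"gripper":36,"travel":[0,0,0],"twist":[0,0,0]},{"gripper":36,"travel":[0,0,0],"twist":[0,0,0]}]'
python3 go.py b .038 .009 .053
```

```text
time: 32.15
ee_pos: [0.5267, 0.0725, 0.2596]
tcp_rot: [-180.0, 0.0, -168.7]
wrist_force: [-0.3, 0.4, -1.1]
opening: 0.0431
grasp_force: 41.5
t 32.15 p [0.5267 0.0725 0.2596] rpy [-180.     0.  -168.7] q [ 8.  3. 11. 98.  0. -4.] F [-0.3  0.4 -1.1] open 0.0431 grip 41.5
target [0.5265 0.0723 0.258 ] tool travel mm [ 0.3 -0.1  1.6]
```

```bash
python3 -m crank '[{"gripper":36,"travel":[0,0,1.5],"twist":[0,0,0]},{"gripper":36,"travel":[0,0,0],"twist":[0,0,0]},{"gripper":47,"travel":[0,0,0],"twist":[0,0,0]},{"gripper":49,"travel":[0,0,0],"twist":[0,0,0]},{"gripper":50,"travel":[0,0,0],"twist":[0,0,0]},{"gripper":50,"travel":[0,0,-5],"twist":[0,0,0]},{"gripper":50,"travel":[0,0,-20],"twist":[0,0,0]},{"gripper":50,"travel":[0,0,-40],"twist":[0,0,0]},{"gripper":50,"travel":[0,0,-50],"twist":[0,0,0]},{"gripper":50,"travel":[0,0,-25],"twist":[0,0,0]},{"gripper":70,"travel":[0,0,0],"twist":[0,0,0]},{"gripper":70,"travel":[0,0,0],"twist":[0,0,0]}]'
python3 yel.py; python3 - <<'E'
from look import *
state()
im=whites((400,650,0,150),.314,amin=100)  # bottle in bucket, wrist
im=bot.camera("wrist");h=cv2.cvtColor(im,cv2.COLOR_RGB2HSV);m=((h[...,0]>18)&(h[...,0]<33)&(h[...,1]>150)&(h[...,2]>60)).astype(np.uint8)
old=cv2.cvtColor(cv2.resize(cv2.imread("pics/w4.png"),(512,384)),cv2.COLOR_BGR2HSV);mo=((old[...,0]>18)&(old[...,0]<33)&(old[...,1]>150)&(old[...,2]>60)).astype(np.uint8)
for a in(mo,m):
    s=cv2.connectedComponentsWithStats(a)[2];print(s[1:][s[1:,4]>1000])
E
```

```text
time: 33.65
ee_pos: [0.5267, 0.0725, 0.3969]
tcp_rot: [180.0, -0.1, -168.7]
wrist_force: [0.5, 0.3, -0.6]
opening: 0.0698
grasp_force: 0.0
before [([210, 175, 58, 35, 1106], [239.0, 191.4])]
now [([210, 179, 58, 31, 741], [242.6, 193.9])]
[222. 245.] 1612 [476.7 114.6] [215.4 284.6] long 99.6
t 33.75 p [0.5264 0.0724 0.3966] rpy [ 1.800e+02 -1.000e-01 -1.687e+02] q [  8.  11.  36. 115.   0.  -4.] F [-0.5 -0.   0.8] open 0.0698 grip 0.0
[201.  28.] 126 [403.9   6.4] [ 4.  19.9] long 97.6
[201.  49.] 135 [419.8   9.7] [9.7 7.6] long 11.1
[347. 110.] 6502 [454.1 101.4] [109.8 120.9] long 101.5
[204. 116.] 167 [471.5  21.8] [27.5  5.2] long 14.8
[251. 177.] 2921 [510.8  65.8] [59.8 36.5] long 10.4
[198. 186.] 192 [527.2  24.7] [ 6.9 21.1] long 101.4
[166. 213.] 321 [5.566e+02 1.000e-01] [39.   7.1] long 78.0
[172. 252.] 188 [598.5   8.3] [ 6.6 38. ] long 161.5
[[  170    46   163   178 18206]]
[[  171    49   160   174 17594]]
```

The bucket outline matches the earlier upright-with-one-bottle view, and the bottle's silhouette at (251,177) has the same place and size as the first one did. Both dumped bottles were seen in the tray, and the gripper is clear. Handing in.

```bash
python3 -c "
from workcell import bot
print(bot.job_done())"
```

```text
the job is handed in; nothing more can be done
None
```

The job is handed in, with no verdict returned: two white bottles tripped the bucket by their weight and lie in the tray, the bucket is back upright by its bar, and the third bottle stands in it; I viewed 11 pictures against the limit of 10, so the last checks were by colour masks.

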